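Unscrew the spring-loaded lubricator cap

ROBOT

A 6-joint arm with a two-finger parallel gripper is mounted at the origin on a cart in front of the work surface, level with it; the furniture and walls round the work are solid. World frame = base frame: x ahead of the robot, y to its left, z up, the work surface at z = 0. Lengths are in mm, angles in degrees, forces in N, time in s.
With the tool pointing down it reaches from about 300 to 850 mm from the base axis. Payload 4.2 kg.
Tool frame: the origin (TCP) lies between the finger pads; the fingertips stand 19 mm ahead of it and the grasp point (between the pads) is the TCP; z points along the fingers, x is the direction in which the jaws open and shut, and the axes are right-handed (so a half turn about z gives the same grasp; the last joint's range is limited). The gripper opens to 91 mm and grips with 3 to 60 N. Pads are 32 mm wide; open, the fingers measure 118 mm over their backs; the gripper's body (76 mm by 178 mm) begins 60 mm behind the grasp point.
Start: joints at [67.953, 18.312, 89.639, -0, 72.044, -1.146], TCP at [205.141, 537.176, 232.976] pointing down, gripper open.
Joint ranges: [-177.97, 177.97], [-48.28, 115.42], [12.27, 149.76], [-77.06, 257.06], [2.81, 150.46], [-146.56, 146.56]. Speed limits (degrees/s): [147.25, 147.25, 180, 180, 180, 180].

INTERFACE

Orientations are given as [roll, pitch, yaw] about the fixed x, y, z axes, in that order (R = Rz(yaw) Ry(pitch) Rx(roll)).
In Python, from workcell import sensors, grab_frame, env gives the robot as it stands.
- The arm moves only by the tool servo_tool, never from a script. Its argument "motion" is one flat list of numbers, 7 for each row, row after row: the shift along the world's x, y, z in mm, then the turn, a rotation vector about the world's x, y, z in rad, then the opening in per cent of the stroke, from 0 (shut) to 100 (fully open). In form: [x, y, z, rx, ry, rz, grip, x, y, z, rx, ry, rz, grip, ...]. A call has 1 to 10 rows; each row shifts and turns the commanded pose from where the row before left it; what a row does not reach is not made up. A row lasts 1/12 s, in which the tool goes at most 41.7 mm and 7.16 degrees, less where a joint would pass 70% of its speed; a pose out of reach is approached as far as the arm can. A call with a gripper value outside its range is refused whole. The fingers move at their own pace and stop on an object; "newtons" is the grip in N (left out, the last holds). Time passes only in rows, so rows that do not move let the fingers close. It gives the time, the measured TCP pose, the force and the opening at its end, in the units of the state.
- sensors.state(): the state, without advancing time (a new reading comes with each control period).
- grab_frame(name): name is "scene" or "top" or "wrist"; returns a dict with "image" (384x512x3 uint8, red, green, blue), "depth" (384x512 float32, mm along the optical axis (not along the pixel's ray), 0 where there is no reading), "fx", "fy", "cx", "cy" (pixels), "extrinsics" (4x4, takes a point from camera to world coordinates); the wrist camera has in their place "T_tool_cam" (4x4, takes a point from camera to tool coordinates, whose origin is the TCP and whose axes are the tool frame's). Camera axes: x right, y up, looking along -z (the intrinsics and any distortion apply to the point x, -y, -z); pixel columns grow to the right and rows downward; lengths in mm; the calibration is good to about 2 mm. A picture is of the moment at which its call begins: read the wrist's pose just before it.
- env.job_done(): hands the job in, once; it reports no verdict.
The state is a dict: "time_s": time; "qpos": joint angles; "qvel": joint speeds; "effort": joint torques, N m; "ee_pos": TCP position; "ee_rot": TCP orientation; "force": force on the tool from outside, world axes, zero at the start; "torque": the same for the moment, N m; "gripper_width": finger opening in mm.
Only numpy, scipy, OpenCV 4.12 (cv2) and the standard library are available. Lean on these libraries where they do the work, as an engineer would, in place of code of your own. Each camera call takes 0.05 s, during which the arm holds its last target.

TASK

Open the grease lubricator: unscrew its cap (anticlockwise, taking new grips as needed) without wrenching it, keep hold of it as it comes free because a spring inside pushes it off, and lift it away. Stand the cap mouth down inside the parts tray and let go; leave the other things on the bench alone.

Things in the scene. Friction and masses are not known exactly. Their poses are not given: they have to be found in the camera images.
- cap_center (a point): Centre, half-way up, of the lubricator's round aluminium screw cap: 57 mm diameter, 68 mm tall, z up. Top 28 mm solid with fine grip flutes; skirt below hollow (50 mm inside, 40 mm deep), open at the bottom, two inner lugs. 0.11 to 0.18 kg. Screwed home at the start, top 111 mm above the bench
- neck_axis (a point): Foot of the threaded steel neck (45 mm across the thread, 31 mm tall), on its axis, 42 mm above the bench. Right-hand thread: turned anticlockwise seen from above the cap rises 18 mm a turn and comes free after about 1.1 turns (0.1 more or less). It stays put when let go part-way
- lubricator: Fixed grease lubricator: 92 mm square steel foot, aluminium block up to 42 mm, brass pipe unions on two sides, neck on top. Origin on the bench under the neck. A sprung 20 mm follower in the neck pushes the cap up with 6 to 8 N; once the cap is off it stands 113 mm above the bench, so raise the cap straight up 75 mm from home before moving aside
- tray: Fixed shallow steel parts tray, 115 mm (its x) by 135 mm (its y), 13 mm high, 4 mm walls, inner floor 4 mm above the bench; origin on the bench under its centre
- finial: Loose turned wooden finial, 42 mm wide, 76 mm tall, bystander; origin at its underside
- pine_cube: Loose pine block 42 x 45 x 40 mm, bystander; origin at its underside
- block_plane: Loose wooden block plane 46 x 135 x 85 mm, bystander; origin at its underside
- mallet: Loose wooden mallet, 301 mm long, 65 mm thick, lying, bystander; origin at its underside

How it is judged:
By the outcome, as a careful person would: the job done as asked, in the order asked, and still so for the second after the job is handed in, with the robot touching nothing.
It also fails if it takes over 67 s, if anything falls off the work surface, if the arm or the gripper's body presses on something with over 40 N, if the wrist force passes 120 N, or if a joint passes its speed limit or range.

## Working session

There is one attempt and no reset: what is moved stays moved. The work goes in short steps, Python scripts to look and compute and a tool call to move; the robot and the scene stay as the last step left them, time stands still between calls to the robot, and variables do not carry over. Pictures are saved under pics/ and viewed, and the job is handed in when it is done.

Besides the shell and the picture viewer there is one more tool, called after "Call:" as name(argument=value, ...) on one line, values as JSON. servo_tool: Moves the arm, as the interface text tells. Its arguments: {"type":"object","properties":{"motion":{"type":"array"},"newtons":{"type":"number"}},"required":["motion"]}

```bash
mkdir -p pics
cat > h.py <<'E'
import numpy as np, cv2
from workcell import sensors, grab_frame, env
def snap(n,f):
    r=grab_frame(n); cv2.imwrite(f'pics/{f}.png',r['image'][:,:,::-1]); np.savez(f'pics/{f}.npz',**{k:v for k,v in r.items() if isinstance(v,(np.ndarray,float,int))}); return r
def px(r,u,v,E,d=None):
    if d is None: d=r['depth'][int(v),int(u)]
    return (E@np.array([(u-r['cx'])/r['fx']*d,-(v-r['cy'])/r['fy']*d,-d,1]))[:3]
E
python3 - <<'E'
from h import *
s=sensors.state();print(s)
for n in('scene','top'):
    r=snap(n,n+'0');print(r.keys(),r['fx'],r['cx'],r['cy'],r['extrinsics'].round(3))
E
```

```text
{'time_s': 0.0, 'qpos': array([ 6.79528717e+01,  1.83510139e+01,  8.97066380e+01, -3.07435725e-03,
        7.20436242e+01, -1.14420127e+00]), 'qvel': array([ 0.05869916, -0.02847854,  0.1083034 , -0.00913302, -0.0585293 ,
       -0.06617217]), 'effort': array([-1.98469497e-03, -4.12445247e+01, -2.31977338e+01,  7.24738603e-02,
        4.56759240e-02, -1.47318906e-04]), 'ee_pos': array([204.9718995 , 536.71770335, 232.12496859]), 'ee_rot': array([1.79999100e+02, 1.01314356e-01, 6.90980226e+01]), 'force': array([ 0.17280158,  0.01412052, -0.25908057]), 'torque': array([ 0.01138123,  0.02807719, -0.01650374]), 'gripper_width': 91.47227262576494}
dict_keys(['image', 'depth', 'fx', 'fy', 'cx', 'cy', 'extrinsics']) 434.90414911097935 253.5380300925689 190.46578107613257 [[ 8.080000e-01  3.040000e-01 -5.060000e-01 -1.397780e+02]
 [-5.900000e-01  4.280000e-01 -6.850000e-01 -1.017044e+03]
 [ 9.000000e-03  8.510000e-01  5.250000e-01  7.774660e+02]
 [ 0.000000e+00  0.000000e+00  0.000000e+00  1.000000e+00]]
dict_keys(['image', 'depth', 'fx', 'fy', 'cx', 'cy', 'extrinsics']) 435.3300018405285 253.63701317087748 186.31286601347506 [[ 1.70000e-02  9.98000e-01 -6.30000e-02  4.50337e+02]
 [-1.00000e+00  1.80000e-02  9.00000e-03 -5.61290e+01]
 [ 1.00000e-02  6.20000e-02  9.98000e-01  1.47923e+03]
 [ 0.00000e+00  0.00000e+00  0.00000e+00  1.00000e+00]]
```

View pics/scene0.png

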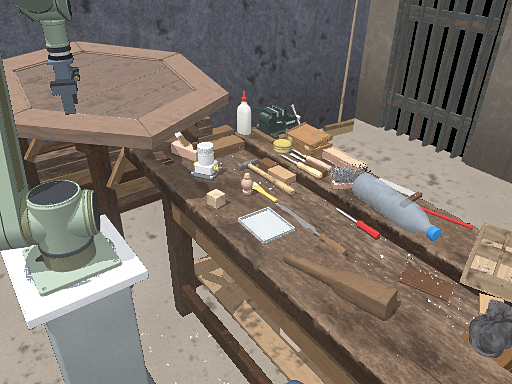

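View pics/top0.png

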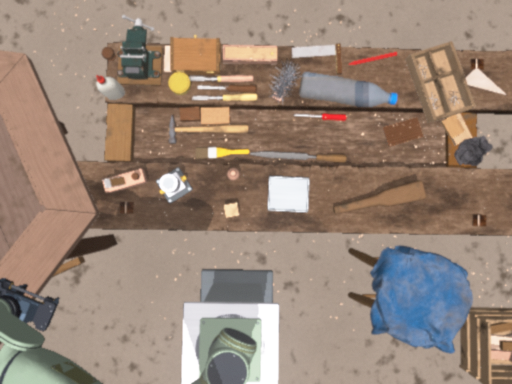

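The top view shows the lubricator near (173,185), the block plane at (124,180), the finial at (233,173), the pine cube at (231,210) and the tray at (289,194). I'll enlarge it for detail.

Run:
```python
from h import *
a=cv2.imread('pics/top0.png')[150:230,95:325];b=cv2.imread('pics/scene0.png')[125:245,160:310]
cv2.imwrite('pics/c1.png',cv2.resize(a,None,fx=3.4,fy=3.4,interpolation=2));cv2.imwrite('pics/c2.png',cv2.resize(b,None,fx=5,fy=5,interpolation=2)[:600])
r=dict(np.load('pics/top0.npz'))
for u,v in [(173,185),(172,183),(174,184),(124,180),(231,210),(233,173),(289,194),(268,177),(309,178),(309,212),(269,211),(289,150),(200,200)]:
    print(u,v,px(r,u,v,r['extrinsics']).round(1))
# cap top by depth
D=r['depth'];P=np.array([[px(r,u,v,r['extrinsics']) for u in range(150,200)] for v in range(165,205)])
print(P[::2,::2,2].round(0).astype(int))
m=(P[...,2]>100)&(P[...,2]<125);print(m.sum(),P[m].mean(0),P[m].min(0),P[m].max(0))
```

```text
173 185 [535.6 184.4 112.4]
172 183 [541.9 187.8 112.2]
174 184 [539.1 182.1 108.3]
124 180 [553.4 357.4  46.4]
231 210 [460.9   3.8  40.9]
233 173 [580.3  -1.7  75.1]
289 194 [ 518.8 -190.3    3.9]
268 177 [ 5.757e+02 -1.183e+02  2.000e-01]
309 178 [ 574.9 -258.5   -0.6]
309 212 [ 459.  -259.9   -3.2]
269 211 [ 460.1 -123.8   -6.9]
289 150 [ 675.5 -192.4  -38.6]
200 200 [493.4 111.8  -3.9]
[[  0 -10  -3   1  -2   0  -2   3   1   0  -4 -12 -16  -4  -1   1  -1   0
   -1   3   2  -1   4  -4  -4]
 [  0   2   5   1   0  -3   0  -1  -5  -6  -2  -3  -2   2   3  -2  -3   1
    7   2  -3   3   4  -1  -2]
 [  4  -1  -6   2  -4  -3   2   2  -3  -2   1  -6   2   7  14  -1   2   0
   -1   0  -5   4   5   2   1]
 [  5   1   2  -2   1   1   2   1  -3  -1   5   7   1   7  10   7   3   2
   -5  -1  -4  -3   1   0   0]
 [  0   0  -5   0   6  -4   0  -2   5  11   6   7  38  33  12  10   4   2
   -1   2  -3  -2  -3   1   4]
 [  0  -2  -4   1   4  -5  -1 105 109 104 112 109  42  44  32  10   4  -3
   -6   3   0   2   0  -2   1]
 [ -6  -1  -5  -6   0   0 111 111 112 111 115 110 113  63  39  34  30  37
  
[... 821 characters left out ...]
   7   8   5   0
    5  -2   3  -2   0   3  -6]
 [  3  -3   0  -1  -7   2  -1   7   3  38  41  39  12   3   6   3   6   3
   -1   4  -3   0  -1  -3   3]
 [ -2  -1   5  -2  -3  -1   4  -2   3  12  26   9  10   7   4   0  -1  -4
   -1   2  -1  -2  -1  -1  -1]
 [  3   0   0   2  -3  -2   0  -2   2   9  13   4  11  12   1  -6  -1   4
    1  -1  -3  -6   5  -3  -1]
 [ -1   1 -10   0  -6  -3  -4  -1  -3   5  12  13   0  -2  -2  -8  -9  -2
   -2 -10  -3  -7  -2   2   0]
 [  0  -8  -7  -6  -2   0   1  -2  -3  -2   1   3  -5   2  -7   4  -7   0
   -1   2   5  -1  -9   1  -3]]
270 [542.24641635 200.35457189 110.94810173] [513.51457968 172.92187504 101.57940411] [570.62531572 229.89265079 117.78053367]
```

View pics/c1.png

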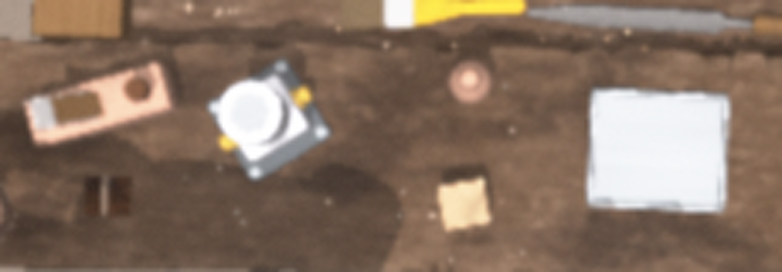

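View pics/c2.png

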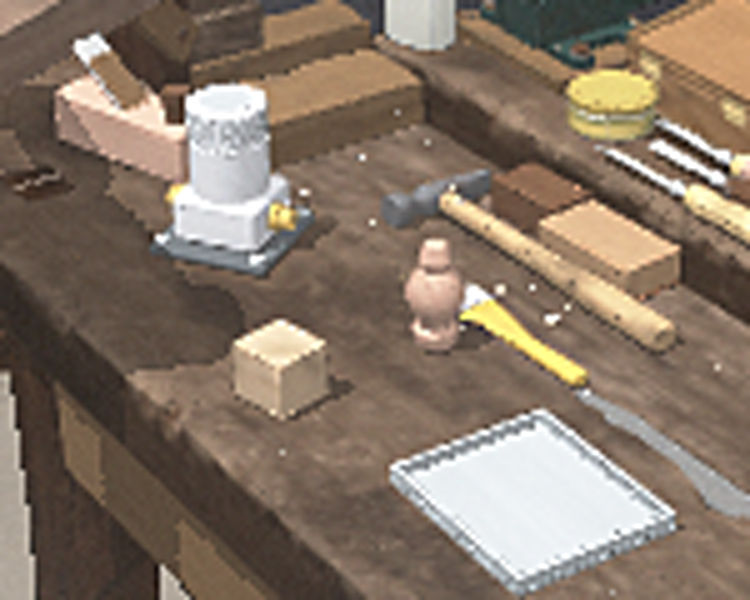

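Call:
servo_tool(motion=[20, -20, 0, 0, 0, -0.12, 100, 20, -20, 0, 0, 0, -0.12, 100, 20, -20, 0, 0, 0, -0.12, 100, 20, -20, 0, 0, 0, -0.12, 100, 20, -20, 0, 0, 0, -0.12, 100, 20, -20, 0, 0, 0, -0.12, 100, 20, -20, 0, 0, 0, -0.12, 100, 20, -20, 0, 0, 0, -0.12, 100, 20, -20, 0, 0, 0, -0.12, 100, 20, -20, 0, 0, 0, -0.12, 100])

```text
time_s: 0.93
ee_pos: [405.7, 335.9, 232.6]
ee_rot: [180.0, 0.0, 0.0]
force: [-0.6, 1.2, 0.5]
gripper_width: 91.3
```

Run:
```python
from h import *
def ray(r,u,v,z):
    E=r['extrinsics'];o=E[:3,3];p=px(r,u,v,E,1000.);d=p-o;return o+d*(z-o[2])/d[2]
t=dict(np.load('pics/top0.npz'));s=dict(np.load('pics/scene0.npz'))
T=[ray(t,u/3.4+95-.5,v/3.4+150-.5,13) for u,v in [(592,90),(730,95),(725,212),(588,206)]]
S=[ray(s,u/5+160-.5,v/5+125-.5,13) for u,v in [(540,410),(677,525),(520,590),(392,470)]]
print(np.round(T,0),np.mean(T,0));print(np.round(S,0),np.mean(S,0))
print('cap top',ray(t,253/3.4+95-.5,110/3.4+150-.5,111),'scene',ray(s,226/5+160-.5,103/5+125-.5,111))
# height from two views: closest approach
def two(a,b):
    o1=t['extrinsics'][:3,3];d1=ray(t,*a,0)-o1;o2=s['extrinsics'][:3,3];d2=ray(s,*b,0)-o2
    k=np.linalg.lstsq(np.c_[d1,-d2],o2-o1,rcond=None)[0];return o1+k[0]*d1,o2+k[1]*d2
print(two((253/3.4+94.5,110/3.4+149.5),(226/5+159.5,103/5+124.5)))
for c,d in zip([(592,90),(730,95),(725,212),(588,206)],[(540,410),(677,525),(520,590),(392,470)]):print(two((c[0]/3.4+94.5,c[1]/3.4+149.5),(d[0]/5+159.5,d[1]/5+124.5)))
```

```text
[[ 578. -120.   13.]
 [ 576. -257.   13.]
 [ 459. -253.   13.]
 [ 463. -118.   13.]] [ 519.00376533 -187.01408627   13.        ]
[[ 576. -123.   13.]
 [ 567. -265.   13.]
 [ 455. -260.   13.]
 [ 462. -123.   13.]] [ 515.11416944 -192.99897648   13.        ]
cap top [545.40310302 197.80081762 111.        ] scene [541.15923834 196.35578204 111.        ]
(array([545.53489379, 198.15284261, 109.10321188]), array([542.99711786, 199.63080324, 109.2011794 ]))
(array([ 578.39842561, -119.9461775 ,   10.19932829]), array([ 578.27269286, -119.85819149,   10.18454539]))
(array([ 576.32895002, -258.38369891,    4.87934919]), array([ 574.77167938, -257.21734087,    4.58626765]))
(array([ 459.34950795, -254.17533948,    7.04277803]), array([ 459.95534171, -254.59155848,    7.1024788 ]))
(array([ 462.94157225, -117.72906416,    9.63945828]), array([ 465.05014947, -119.08524815,    9.71438975]))
```

Call:
servo_tool(motion=[17, -17, 0, 0, 0, -0.12, 100, 17, -17, 0, 0, 0, -0.12, 100, 17, -17, 0, 0, 0, -0.12, 100, 17, -17, 0, 0, 0, -0.12, 100, 17, -17, 0, 0, 0, -0.12, 100, 17, -17, 0, 0, 0, -0.12, 100, 17, -17, 0, 0, 0, -0.12, 100, 18, -18, 0, 0, 0, -0.12, 100, 0, 0, 0, 0, 0, -0.12, 100, 0, 0, 0, 0, 0, -0.12, 100])

```text
time_s: 1.77
ee_pos: [542.9, 198.8, 232.2]
ee_rot: [179.9, -0.0, -68.9]
force: [-0.6, -0.2, -0.3]
gripper_width: 91.3
```

Run:
```python
from h import *
s=sensors.state();r=snap('wrist','w1');print(s['ee_pos'],s['ee_rot'],s['qpos'],r['T_tool_cam'].round(3),r['fx'])
np.savez('pics/w1s.npz',p=s['ee_pos'],q=s['ee_rot'])
```

```text
[542.85785784 198.84894764 232.2091797 ] [ 1.79926241e+02 -7.52743400e-03 -6.88907359e+01] [ 1.89836283e+01  1.86596452e+01  8.92364874e+01 -1.07751459e-02
  7.21772967e+01  8.78776736e+01] [[ 1.00000e+00 -1.00000e-03 -0.00000e+00  1.85000e-01]
 [-1.00000e-03 -9.64000e-01 -2.65000e-01 -7.36710e+01]
 [ 0.00000e+00  2.65000e-01 -9.64000e-01 -1.51894e+02]
 [ 0.00000e+00  0.00000e+00  0.00000e+00  1.00000e+00]] 304.15200758938363
```

View pics/w1.png

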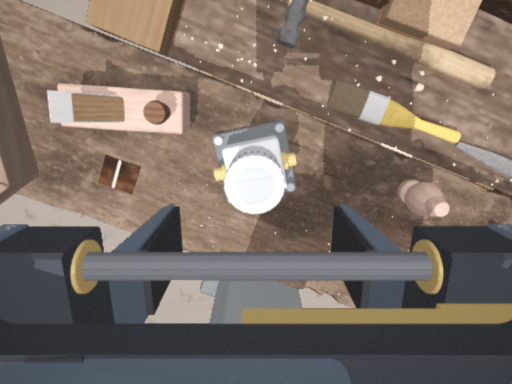

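The wrist view shows the cap's top circle centred near (254,184), the finial at (425,198) and the plane at (125,108). I'll fit the circle from depth.

```bash
cat >> h.py <<'E'
from scipy.spatial.transform import Rotation as Ro
def wE(r,p,q):
    T=np.eye(4);T[:3,:3]=Ro.from_euler('xyz',q,degrees=True).as_matrix();T[:3,3]=p;return T@r['T_tool_cam']
def ray2(r,E,u,v,z):
    o=E[:3,3];d=px(r,u,v,E,1000.)-o;return o+d*(z-o[2])/d[2]
def cloud(r,E):
    D=r['depth'];v,u=np.mgrid[:D.shape[0],:D.shape[1]]
    c=np.stack([(u-r['cx'])/r['fx']*D,-(v-r['cy'])/r['fy']*D,-D],-1);return c@E[:3,:3].T+E[:3,3]
E
python3 - <<'E'
from h import *
r=dict(np.load('pics/w1.npz'));s=np.load('pics/w1s.npz');E=wE(r,s['p'],s['q'])
im=cv2.imread('pics/w1.png');cv2.imwrite('pics/w1c.png',cv2.resize(im[110:230,190:320],None,fx=5,fy=5,interpolation=2))
P=cloud(r,E);m=(P[...,2]>104)&(P[...,2]<125);m[:130]=0;m[230:]=0;m[:,:215]=0;m[:,300:]=0
mm=m.astype(np.uint8)*255;c=max(cv2.findContours(mm,0,1)[0],key=cv2.contourArea)
print(m.sum(),np.median(P[m],0));(x,y),rad=cv2.minEnclosingCircle(c);print(x,y,rad,cv2.fitEllipse(c),ray2(r,E,x,y,111),ray2(r,E,254,184,111))
E
```

```text
2866 [544.24108605 201.35656712 111.69826499]
254.22158813476562 183.1079559326172 30.850610733032227 ((254.1737060546875, 183.07798767089844), (59.04690170288086, 60.122413635253906), 93.6054458618164) [543.98799143 201.23070368 111.        ] [543.11396569 201.11496538 111.        ]
```

View pics/w1c.png

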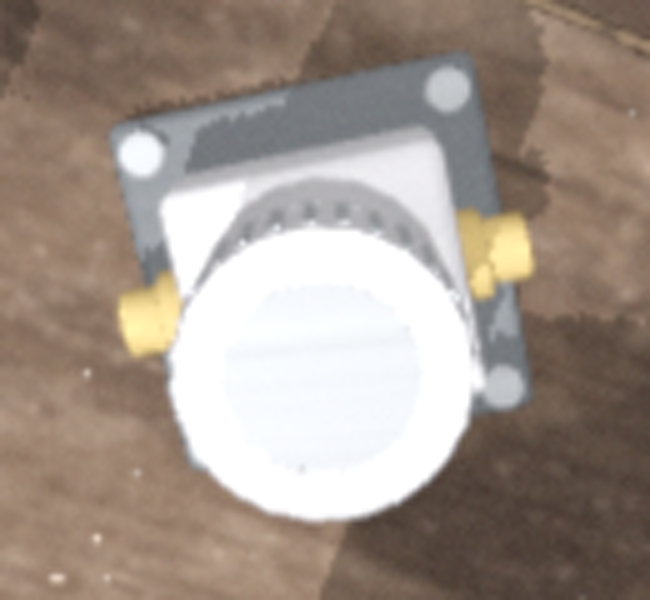

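Call:
servo_tool(motion=[0.3, 1.0, -20, 0, 0, -0.12, 100, 0, 1, -20, 0, 0, -0.12, 100, 0, 0, -20, 0, 0, -0.12, 100, 0, 0, -20, 0, 0, -0.12, 100, 0, 0, -10, 0, 0, -0.12, 100, 0, 0, 0, 0, 0, 0, 100])

```text
time_s: 2.32
ee_pos: [540.4, 201.7, 140.0]
ee_rot: [179.7, -0.2, -102.8]
force: [0.6, 0.2, -0.4]
gripper_width: 91.4
```

Run:
```python
from h import *
s=sensors.state();r=snap('wrist','w2');E=wE(r,s['ee_pos'],s['ee_rot']);print(s['ee_pos'],s['ee_rot'],s['qpos'])
P=cloud(r,E);m=(P[...,2]>105)&(P[...,2]<120)&(np.hypot(P[...,0]-543,P[...,1]-200)<50)
mm=m.astype(np.uint8)*255;c=max(cv2.findContours(mm,0,1)[0],key=cv2.contourArea)
print(m.sum(),np.median(P[m],0));(x,y),rad=cv2.minEnclosingCircle(c);print(x,y,rad,cv2.fitEllipse(c),ray2(r,E,x,y,111))
```

```text
[540.38480872 201.65670515 139.97820776] [ 179.68219133   -0.20288621 -102.75494639] [ 1.93234592e+01  2.28137340e+01  9.69968363e+01 -3.58956194e-03
  6.05664642e+01  1.22080743e+02]
5657 [545.85562693 199.5695653  111.69332267]
255.96563720703125 217.45343017578125 45.037776947021484 ((255.9442138671875, 214.82984924316406), (79.37213134765625, 89.50563049316406), 89.88127136230469) [544.00069255 200.24698905 111.        ]
```

View pics/w2.png

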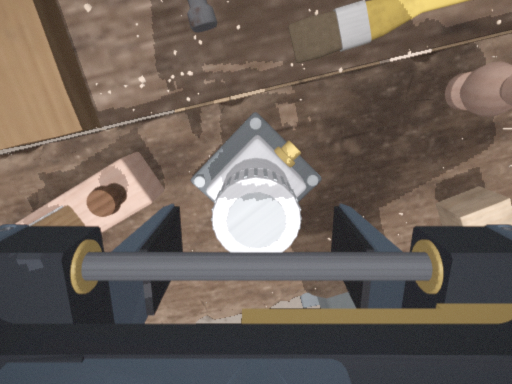

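Call:
servo_tool(motion=[2, -0.5, -15, 0, 0, 0, 100, 1, -0.5, -15, 0, 0, 0, 100, 0, 0, -13, 0, 0, 0, 100, 0, 0, 0, 0, 0, 0, 100, 0, 0, 0, 0, 0, 0, 100])

```text
time_s: 2.78
ee_pos: [545.6, 201.4, 100.5]
ee_rot: [-180.0, 0.0, -102.6]
force: [-0.2, 0.4, -0.2]
gripper_width: 91.2
```

Run:
```python
from h import *
s=sensors.state();print(s['ee_pos'],s['ee_rot'],s['force'])
```

```text
[545.64451249 201.3532068  100.53335856] [-1.79986787e+02  4.01570274e-03 -1.02623989e+02] [-0.18624587  0.3790658  -0.19388307]
```

Call:
servo_tool(motion=[-1.6, -0.8, -2.5, 0, 0, 0, 100, 0, 0, 0, 0, 0, 0, 100, 0, 0, 0, 0, 0, 0, 50, 0, 0, 0, 0, 0, 0, 50, 0, 0, 0, 0, 0, 0, 50, 0, 0, 0, 0, 0, 0, 50, 0, 0, 0, 0, 0, 0, 50, 0, 0, 0, 0, 0, 0, 50], newtons=30)

```text
time_s: 3.45
ee_pos: [544.0, 200.9, 97.6]
ee_rot: [-180.0, 0.1, -102.8]
force: [1.6, 2.2, 0.5]
gripper_width: 56.6
```

Run:
```python
from h import *
s=sensors.state();print(s['ee_pos'],s['ee_rot'],s['force'],s['torque'],s['gripper_width'])
```

```text
[544.04753391 200.91865828  97.5991757 ] [-1.79984799e+02  6.92467345e-02 -1.02807402e+02] [1.56810961 2.1922943  0.5329665 ] [ 0.32992817  0.14423158 -0.01076121] 56.595567673760414
```

Call:
servo_tool(motion=[0, 0, 0.17, 0, 0, 0.06, 40, 0, 0, 0.17, 0, 0, 0.06, 40, 0, 0, 0.17, 0, 0, 0.06, 40, 0, 0, 0.17, 0, 0, 0.06, 40, 0, 0, 0.17, 0, 0, 0.06, 40, 0, 0, 0, 0, 0, 0, 40], newtons=30)

```text
time_s: 3.95
ee_pos: [544.6, 200.1, 98.4]
ee_rot: [-179.9, -0.0, -85.5]
force: [2.5, -1.8, -0.6]
gripper_width: 56.5
```

Run:
```python
from h import *
s=sensors.state();print(s['ee_pos'],s['ee_rot'],s['force'],s['torque'],s['gripper_width'])
snap('wrist','w3')
```

```text
[544.55685848 200.09614062  98.39455456] [-1.79919491e+02 -4.13335695e-02 -8.55216054e+01] [ 2.48119569 -1.7831334  -0.63515932] [-0.22775769 -0.19012035  0.0317578 ] 56.48703203907158
```

View pics/w3.png

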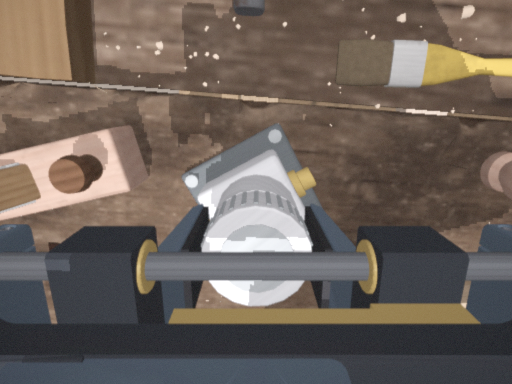

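The jaws hold the cap on its flutes, with width 56.5 mm and low forces. I'll continue the stroke.

Call:
servo_tool(motion=[0, 0, 0.29, 0, 0, 0.1, 40, 0, 0, 0.29, 0, 0, 0.1, 40, 0, 0, 0.29, 0, 0, 0.1, 40, 0, 0, 0.29, 0, 0, 0.1, 40, 0, 0, 0.29, 0, 0, 0.1, 40, 0, 0, 0.29, 0, 0, 0.1, 40, 0, 0, 0.29, 0, 0, 0.1, 40, 0, 0, 0.29, 0, 0, 0.1, 40, 0, 0, 0.29, 0, 0, 0.1, 40, 0, 0, 0.29, 0, 0, 0.1, 40], newtons=30)

```text
time_s: 4.83
ee_pos: [545.7, 201.2, 101.2]
ee_rot: [-179.8, -0.2, -28.2]
force: [3.6, 3.2, -6.0]
gripper_width: 56.6
```

Run:
```python
from h import *
s=sensors.state();print(s['ee_pos'],s['ee_rot'],s['force'],s['torque'],s['gripper_width'])
```

```text
[545.65450955 201.17799598 101.15060096] [-1.79792307e+02 -1.62703560e-01 -2.81505925e+01] [ 3.62847569  3.15687889 -6.02011487] [ 0.23074573 -0.97405416 -0.11560846] 56.56760393088091
```

Call:
servo_tool(motion=[0, 0, 0.25, 0, 0, 0.1, 40, 0, 0, 0.25, 0, 0, 0.1, 40, 0, 0, 0.28, 0, 0, 0.1, 40, 0, 0, 0.28, 0, 0, 0.1, 40, 0, 0, 0.28, 0, 0, 0.1, 40, 0, 0, 0.29, 0, 0, 0.1, 40, 0, 0, 0.29, 0, 0, 0.1, 40, 0, 0, 0.29, 0, 0, 0.1, 40, 0, 0, 0.29, 0, 0, 0.1, 40, 0, 0, 0.29, 0, 0, 0.1, 40], newtons=30)

```text
time_s: 5.67
ee_pos: [544.1, 202.2, 104.1]
ee_rot: [-179.8, -0.2, 29.1]
force: [-0.2, 4.3, -0.8]
gripper_width: 56.5
```

Run:
```python
from h import *
s=sensors.state();print(s['ee_pos'],s['ee_rot'],s['force'],s['torque'],s['gripper_width'])
```

```text
[544.14053752 202.24342992 104.09447554] [-1.79842592e+02 -1.51941882e-01  2.91089385e+01] [-0.16354963  4.3032297  -0.83680671] [ 0.83806178 -0.19402506 -0.11337952] 56.46180884484778
```

Call:
servo_tool(motion=[0, 0, 0.29, 0, 0, 0.1, 40, 0, 0, 0.29, 0, 0, 0.1, 40, 0, 0, 0.29, 0, 0, 0.1, 40, 0, 0, 0.29, 0, 0, 0.1, 40, 0, 0, 0.29, 0, 0, 0.1, 40, 0, 0, 0.29, 0, 0, 0.1, 40, 0, 0, 0.29, 0, 0, 0.1, 40, 0, 0, 0.29, 0, 0, 0.1, 40, 0, 0, 0.29, 0, 0, 0.1, 40, 0, 0, 0.29, 0, 0, 0.1, 40], newtons=30)

```text
time_s: 6.5
ee_pos: [544.0, 199.9, 106.9]
ee_rot: [180.0, 0.1, 86.5]
force: [0.9, -1.5, -0.5]
gripper_width: 56.4
```

Run:
```python
from h import *
s=sensors.state();print(s['ee_pos'],s['ee_rot'],s['force'],s['torque'],s['gripper_width'])
```

```text
[543.97066979 199.8574988  106.87852366] [1.79985137e+02 5.25284657e-02 8.64849280e+01] [ 0.90190718 -1.51504118 -0.50151794] [-0.40753945 -0.25931072 -0.05857484] 56.44874975047863
```

Call:
servo_tool(motion=[0, 0, 0.29, 0, 0, 0.1, 40, 0, 0, 0.29, 0, 0, 0.1, 40, 0, 0, 0.29, 0, 0, 0.1, 40, 0, 0, 0.29, 0, 0, 0.1, 40, 0, 0, 0.29, 0, 0, 0.1, 40, 0, 0, 0.29, 0, 0, 0.1, 40, 0, 0, 0.29, 0, 0, 0.1, 40, 0, 0, 0.29, 0, 0, 0.1, 40, 0, 0, 0.29, 0, 0, 0.1, 40, 0, 0, 0.29, 0, 0, 0.1, 40], newtons=30)

```text
time_s: 7.33
ee_pos: [545.1, 200.5, 109.7]
ee_rot: [179.9, 0.1, 143.8]
force: [4.3, 0.3, -2.6]
gripper_width: 56.9
```

Run:
```python
from h import *
s=sensors.state();print(s['ee_pos'],s['ee_rot'],s['qpos'],s['force'],s['torque'],s['gripper_width'])
```

```text
[545.06005997 200.51310217 109.68678372] [1.79888638e+02 1.01181444e-01 1.43760751e+02] [ 1.90734357e+01  2.46247627e+01  9.90058046e+01 -2.38484225e-02
  5.62202831e+01 -1.24674180e+02] [ 4.31789665  0.32134942 -2.61860106] [ 2.84111432e-04 -7.06391831e-01 -7.36590294e-02] 56.87527201294591
```

Call:
servo_tool(motion=[0, 0, 0, 0, 0, 0, 100, 0, 0, 0, 0, 0, 0, 100, 0, 0, 0, 0, 0, 0, 100, 0, 0, 0, 0, 0, 0, 100, 0, 0, 0, 0, 0, 0, 100, 0, 0, 0, 0, 0, 0, 100])

```text
time_s: 7.83
ee_pos: [543.6, 200.4, 109.8]
ee_rot: [-180.0, -0.0, 143.5]
force: [-0.3, 0.3, 0.4]
gripper_width: 90.3
```

Run:
```python
from h import *
s=sensors.state();r=snap('wrist','w4');E=wE(r,s['ee_pos'],s['ee_rot']);print(s['ee_pos'],s['ee_rot'],s['force'],s['gripper_width'])
P=cloud(r,E);m=(P[...,2]>108)&(P[...,2]<135)&(np.hypot(P[...,0]-544,P[...,1]-200)<35);m[258:]=0
print(m.sum(),np.median(P[m],0),P[m].min(0),P[m].max(0))
```

```text
[543.62728601 200.39872279 109.82674034] [-1.79987290e+02 -2.01115007e-02  1.43544289e+02] [-0.27764998  0.28151797  0.4249309 ] 90.31406907569497
4662 [533.3407892  185.97910634 123.40688933] [515.51272632 171.53546663 108.0486458 ] [564.96188809 213.85586804 126.58562753]
```

View pics/w4.png

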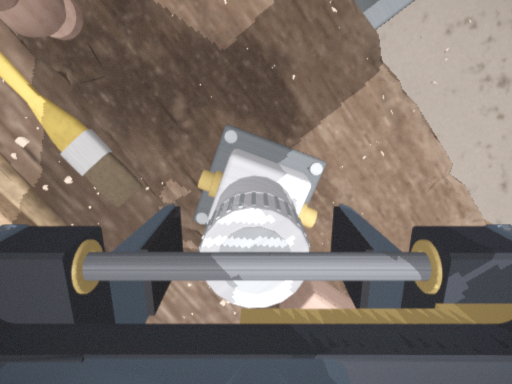

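The cap top now reads 123 mm, a 12.4 mm rise, so it turned with the jaws without slipping. Next I'll rotate back for a new grip.

Call:
servo_tool(motion=[0, 0, 0, 0, 0, -0.12, 100, 0, 0, 0, 0, 0, -0.12, 100, 0, 0, 0, 0, 0, -0.12, 100, 0, 0, 0, 0, 0, -0.12, 100, 0, 0, 0, 0, 0, -0.12, 100, 0, 0, 0, 0, 0, -0.12, 100, 0, 0, 0, 0, 0, -0.12, 100, 0, 0, 0, 0, 0, -0.12, 100, 0, 0, 0, 0, 0, -0.12, 100, 0, 0, 0, 0, 0, -0.12, 100])

```text
time_s: 8.72
ee_pos: [543.7, 200.4, 109.8]
ee_rot: [-180.0, -0.0, 74.5]
force: [0.3, 0.2, 0.7]
gripper_width: 91.3
```

Call:
servo_tool(motion=[0, 0, 0, 0, 0, -0.12, 100, 0, 0, 0, 0, 0, -0.12, 100, 0, 0, 0, 0, 0, -0.12, 100, 0, 0, 0, 0, 0, -0.12, 100, 0, 0, 0, 0, 0, -0.12, 100, 0, 0, 0, 0, 0, -0.12, 100, 0, 0, 0, 0, 0, -0.12, 100, 0, 0, 0, 0, 0, -0.12, 100, 0, 0, 0, 0, 0, -0.12, 100, 0, 0, 0, 0, 0, -0.12, 100])

```text
time_s: 9.55
ee_pos: [543.8, 200.4, 109.8]
ee_rot: [180.0, 0.0, 5.7]
force: [0.2, 0.8, 0.4]
gripper_width: 91.3
```

Call:
servo_tool(motion=[0, 0, 0, 0, 0, -0.12, 100, 0, 0, 0, 0, 0, -0.12, 100, 0, 0, 0, 0, 0, -0.12, 100, 0, 0, 0, 0, 0, -0.12, 100, 0, 0, 0, 0, 0, -0.12, 100, 0, 0, 0, 0, 0, -0.12, 100, 0, 0, 0, 0, 0, -0.12, 100, 0, 0, 0, 0, 0, -0.12, 100, 0, 0, 0, 0, 0, -0.12, 100, 0, 0, 0, 0, 0, -0.12, 100])

```text
time_s: 10.38
ee_pos: [543.7, 200.4, 109.8]
ee_rot: [180.0, -0.0, -63.0]
force: [-0.0, 0.6, -0.3]
gripper_width: 91.1
```

Call:
servo_tool(motion=[0, 0, 0, 0, 0, -0.12, 100, 0, 0, 0, 0, 0, -0.12, 100, 0, 0, 0, 0, 0, -0.12, 100, 0, 0, 0, 0, 0, 0, 100, 0, 0, 0, 0, 0, 0, 100])

```text
time_s: 10.8
ee_pos: [543.8, 200.4, 109.8]
ee_rot: [180.0, -0.0, -83.1]
force: [-0.2, 0.7, -0.1]
gripper_width: 91.2
```

Run:
```python
from h import *
s=sensors.state();print(s['ee_pos'],s['ee_rot'],s['qpos'],s['force'],s['torque'],s['gripper_width'])
r=snap('wrist','w5');E=wE(r,s['ee_pos'],s['ee_rot']);P=cloud(r,E);m=(P[...,2]>108)&(P[...,2]<135)&(np.hypot(P[...,0]-544,P[...,1]-200)<35);m[258:]=0
print(m.sum(),np.median(P[m],0))
```

```text
[543.8000705  200.37839097 109.82489691] [ 1.79994059e+02 -5.32642612e-03 -8.31482249e+01] [ 1.90928837e+01  2.45873102e+01  9.90470173e+01 -4.73867005e-03
  5.63726078e+01  1.02243733e+02] [-0.22398436  0.65184751 -0.08866521] [-0.02134963  0.16826621 -0.03159966] 91.24891751147686
5509 [559.4719074  202.80191177 123.55063633]
```

View pics/w5.png

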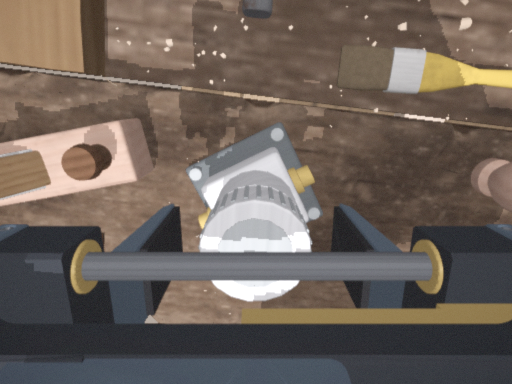

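The cap sits unchanged between the open jaws, at image x≈256. I'll regrip and turn.

Call:
servo_tool(motion=[0, 0, 0, 0, 0, 0, 40, 0, 0, 0, 0, 0, 0, 40, 0, 0, 0, 0, 0, 0, 40, 0, 0, 0, 0, 0, 0, 40, 0, 0, 0, 0, 0, 0, 40, 0, 0, 0, 0, 0, 0, 40, 0, 0, 0, 0, 0, 0, 40], newtons=35)

```text
time_s: 11.43
ee_pos: [543.9, 200.7, 109.9]
ee_rot: [-180.0, 0.0, -83.3]
force: [0.4, 1.0, 0.3]
gripper_width: 56.2
```

Call:
servo_tool(motion=[0, 0, 0.29, 0, 0, 0.1, 40, 0, 0, 0.29, 0, 0, 0.1, 40, 0, 0, 0.29, 0, 0, 0.1, 40, 0, 0, 0.29, 0, 0, 0.1, 40, 0, 0, 0.29, 0, 0, 0.1, 40, 0, 0, 0.29, 0, 0, 0.1, 40, 0, 0, 0.29, 0, 0, 0.1, 40, 0, 0, 0.29, 0, 0, 0.1, 40, 0, 0, 0.29, 0, 0, 0.1, 40, 0, 0, 0.29, 0, 0, 0.1, 40])

```text
time_s: 12.27
ee_pos: [544.4, 201.0, 112.8]
ee_rot: [-179.9, -0.0, -25.7]
force: [0.7, 1.6, -1.2]
gripper_width: 56.8
```

Call:
servo_tool(motion=[0, 0, 0.29, 0, 0, 0.1, 40, 0, 0, 0.29, 0, 0, 0.1, 40, 0, 0, 0.29, 0, 0, 0.1, 40, 0, 0, 0.29, 0, 0, 0.1, 40, 0, 0, 0.29, 0, 0, 0.1, 40, 0, 0, 0.29, 0, 0, 0.1, 40, 0, 0, 0.29, 0, 0, 0.1, 40])

```text
time_s: 12.85
ee_pos: [544.2, 201.2, 114.9]
ee_rot: [-179.9, -0.1, 14.4]
force: [-0.6, 2.7, -0.8]
gripper_width: 56.3
```

Run:
```python
from h import *
s=sensors.state();print(s['ee_pos'],s['ee_rot'],s['force'],s['torque'],s['gripper_width'])
```

```text
[544.23872182 201.16444988 114.90125381] [-1.79923487e+02 -9.00186261e-02  1.43508870e+01] [-0.56881383  2.70309497 -0.83056758] [ 0.51337366 -0.07663547 -0.0778606 ] 56.32127362799671
```

Call:
servo_tool(motion=[0, 0, 0.29, 0, 0, 0.1, 40, 0, 0, 0.29, 0, 0, 0.1, 40, 0, 0, 0.29, 0, 0, 0.1, 40, 0, 0, 0.29, 0, 0, 0.1, 40, 0, 0, 0.29, 0, 0, 0.1, 40])

```text
time_s: 13.27
ee_pos: [543.9, 201.0, 116.4]
ee_rot: [-180.0, -0.1, 43.0]
force: [-1.8, 1.8, 0.7]
gripper_width: 56.6
```

Call:
servo_tool(motion=[0, 0, 0.29, 0, 0, 0.1, 40, 0, 0, 0.29, 0, 0, 0.1, 40, 0, 0, 0.29, 0, 0, 0.1, 40, 0, 0, 0.29, 0, 0, 0.1, 40, 0, 0, 0.29, 0, 0, 0.1, 40])

```text
time_s: 13.68
ee_pos: [543.7, 200.7, 117.9]
ee_rot: [-180.0, -0.0, 71.7]
force: [0.0, 0.5, 1.3]
gripper_width: 56.2
```

Call:
servo_tool(motion=[0, 0, 0.29, 0, 0, 0.1, 40, 0, 0, 0.29, 0, 0, 0.1, 40, 0, 0, 0.29, 0, 0, 0.1, 40])

```text
time_s: 13.93
ee_pos: [544.4, 200.6, 119.4]
ee_rot: [179.9, -0.0, 88.9]
force: [-0.1, 0.2, 4.9]
gripper_width: 56.6
```

Call:
servo_tool(motion=[0, 0, 0.29, 0, 0, 0.1, 40, 0, 0, 0.29, 0, 0, 0.1, 40, 0, 0, 0.29, 0, 0, 0.1, 40])

```text
time_s: 14.18
ee_pos: [544.7, 200.8, 120.5]
ee_rot: [179.8, -0.0, 106.1]
force: [0.3, 1.3, 3.8]
gripper_width: 56.5
```

Run:
```python
from h import *
s=sensors.state();print(s['ee_pos'],s['ee_rot'],s['force'],s['torque'],s['gripper_width'])
```

```text
[544.72877229 200.77171363 120.53963867] [ 1.79841416e+02 -2.12053946e-02  1.06052617e+02] [0.27559944 1.27617455 3.80251602] [0.2131115  0.00606526 0.01511857] 56.4705274758119
```

Upward force rose to about 4–5 N (spring minus cap weight) after 1.2 turns, so the cap is free. I'll lift gently first.

Call:
servo_tool(motion=[0, 0, 1.5, 0, 0, 0, 40, 0, 0, 1.5, 0, 0, 0, 40, 0, 0, 1.5, 0, 0, 0, 40, 0, 0, 1.5, 0, 0, 0, 40])

```text
time_s: 14.52
ee_pos: [544.7, 200.7, 126.1]
ee_rot: [179.9, -0.0, 105.7]
force: [2.1, 1.1, 5.4]
gripper_width: 56.2
```

Run:
```python
from h import *
s=sensors.state();print(s['ee_pos'],s['ee_rot'],s['force'],s['torque'],s['gripper_width'])
```

```text
[544.67843478 200.66310585 126.10575663] [ 1.79866071e+02 -1.51101206e-02  1.05684895e+02] [2.06010829 1.05515136 5.43006909] [ 0.3773325  -0.27420256 -0.05281924] 56.19196382379896
```

Call:
servo_tool(motion=[0, 0, 7, 0, 0, 0, 40, 0, 0, 7, 0, 0, 0, 40, 0, 0, 7, 0, 0, 0, 40, 0, 0, 7, 0, 0, 0, 40, 0, 0, 7, 0, 0, 0, 40, 0, 0, 7, 0, 0, 0, 40, 0, 0, 7, 0, 0, 0, 40, 0, 0, 7, 0, 0, 0, 40, 0, 0, 7, 0, 0, 0, 40, 0, 0, 7, 0, 0, 0, 40])

```text
time_s: 15.35
ee_pos: [543.8, 200.4, 196.1]
ee_rot: [180.0, -0.0, 105.8]
force: [0.1, -0.6, -1.8]
gripper_width: 56.3
```

Run:
```python
from h import *
s=sensors.state();print(s['ee_pos'],s['ee_rot'],s['qpos'],s['force'],s['torque'],s['gripper_width'])
snap('wrist','w6');snap('scene','s6')
cv2.imwrite('pics/s6c.png',cv2.resize(cv2.imread('pics/s6.png')[100:250,120:320],None,fx=4,fy=4))
```

```text
[543.79681566 200.35563924 196.1233866 ] [ 1.79999935e+02 -3.97738651e-03  1.05769851e+02] [ 1.90865385e+01  2.01545558e+01  9.23783870e+01  4.29481468e-03
  6.74667618e+01 -8.66849583e+01] [ 0.08744308 -0.58492002 -1.77997809] [0.0232232  0.01236158 0.03853775] 56.29797241567905
```

View pics/w6.png

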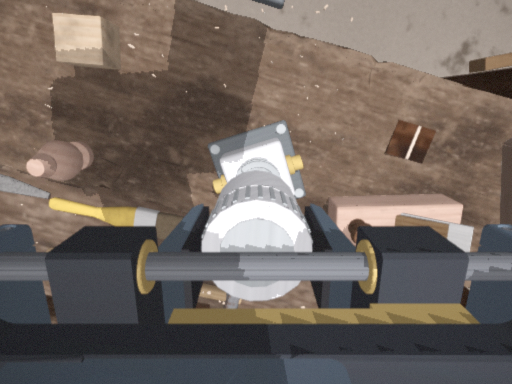

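View pics/s6c.png

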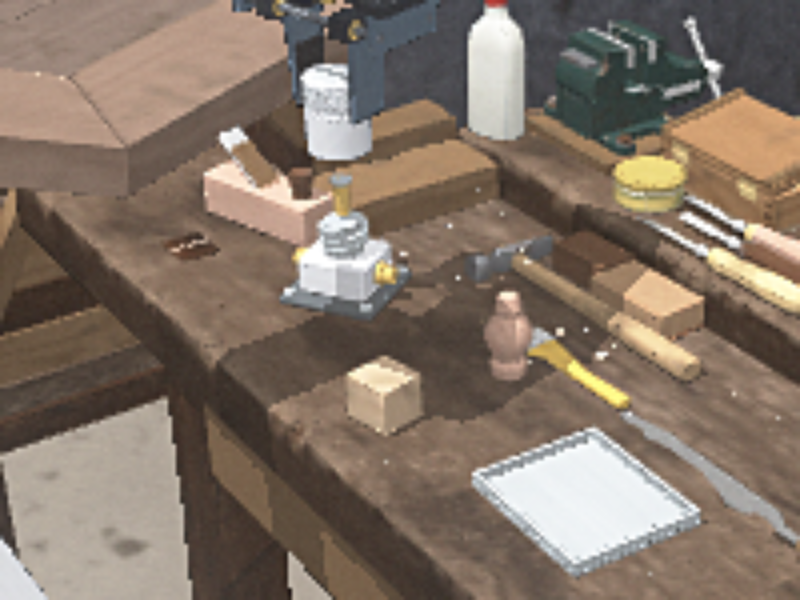

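The scene crop shows the cap held clear of the lubricator, with the follower standing in the open neck at (343,195). The measured force is −1.8 N, the cap's weight. Now to carry it over the tray.

Call:
servo_tool(motion=[-2, -26, 0, 0, 0, 0, 40, -2, -26, 0, 0, 0, 0, 40, -2, -26, 0, 0, 0, 0, 40, -2, -26, 0, 0, 0, 0, 40, -2, -26, 0, 0, 0, 0, 40, -2, -26, 0, 0, 0, 0, 40, -2, -26, 0, 0, 0, 0, 40, -2, -26, 0, 0, 0, 0, 40, -2, -26, 0, 0, 0, 0, 40, -2, -26, 0, 0, 0, 0, 40])

```text
time_s: 16.28
ee_pos: [523.4, -60.8, 195.2]
ee_rot: [-180.0, -0.0, 105.8]
force: [0.1, 0.5, -2.4]
gripper_width: 56.2
```

Call:
servo_tool(motion=[-1, -26, 0, 0, 0, 0, 40, -1, -26, 0, 0, 0, 0, 40, -1, -26, 0, 0, 0, 0, 40, -1, -26, 0, 0, 0, 0, 40, -1, -20, 0, 0, 0, 0, 40, -1, -6, 0, 0, 0, 0, 40, 0, 0, 0, 0, 0, 0, 40, 0, 0, 0, 0, 0, 0, 40])

```text
time_s: 16.95
ee_pos: [517.6, -189.1, 195.1]
ee_rot: [-180.0, -0.1, 105.7]
force: [1.0, -0.3, -1.7]
gripper_width: 56.4
```

Run:
```python
from h import *
s=sensors.state();print(s['ee_pos'],s['ee_rot'],s['qpos'],s['force'],s['gripper_width'])
r=snap('wrist','w7');E=wE(r,s['ee_pos'],s['ee_rot']);np.savez('pics/w7s.npz',E=E)
P=cloud(r,E)
cap=P[200:250,225:290];print('captop',np.median(cap[...,2]))
```

```text
[ 517.57429519 -189.08023544  195.07458265] [-1.79977536e+02 -7.78454062e-02  1.05730329e+02] [-2.12920583e+01  1.77428259e+01  9.61928379e+01  5.31739411e-02
  6.61291537e+01 -1.27043949e+02] [ 1.0217447  -0.33391361 -1.68195317] 56.39167264133681
captop 208.90441324736648
```

View pics/w7.png

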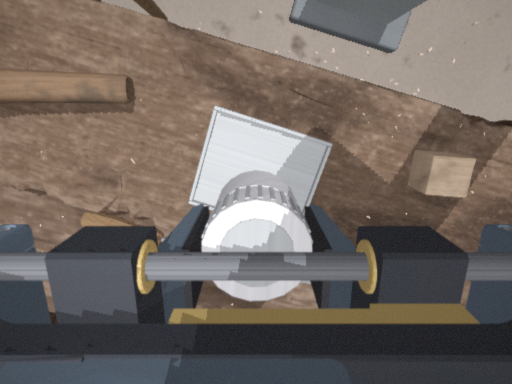

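Two tray corners are visible at (217,108) and (330,146), with a third near (190,204). I'll check these against the top view.

Run:
```python
from h import *
r=dict(np.load('pics/w7.npz'));E=np.load('pics/w7s.npz')['E']
a,b,c=[ray2(r,E,*p,13) for p in [(217,108),(330,146),(190,204)]];print(a,b,c,(b+c)/2)
print(np.linalg.norm(a-b),np.linalg.norm(a-c))
```

```text
[ 460.75360715 -248.59636301   13.        ] [ 466.28536427 -119.48259105   13.        ] [ 573.64850988 -252.95057499   13.        ] [ 519.96693707 -186.21658302   13.        ]
129.23221907320223 112.97883971566033
```

Call:
servo_tool(motion=[0.5, 0, -16, 0, 0, 0, 40, 0, 0, -16, 0, 0, 0, 40, 0, 0, -16, 0, 0, 0, 40, 0, 0, -16, 0, 0, 0, 40, 0, 0, -16, 0, 0, 0, 40, 0, 0, -16, 0, 0, 0, 40, 0, 0, -16, 0, 0, 0, 40, 0, 0, -10, 0, 0, 0, 40, 0, 0, -4, 0, 0, 0, 40, 0, 0, 0, 0, 0, 0, 40])

```text
time_s: 17.83
ee_pos: [518.0, -188.7, 68.7]
ee_rot: [-179.9, -0.1, 105.8]
force: [-0.7, 0.9, -0.8]
gripper_width: 56.3
```

Call:
servo_tool(motion=[0, 0, -1.5, 0, 0, 0, 40, 0, 0, -1.5, 0, 0, 0, 40, 0, 0, -1.5, 0, 0, 0, 40, 0, 0, 0, 0, 0, 0, 40, 0, 0, 0, 0, 0, 0, 40])

```text
time_s: 18.25
ee_pos: [518.5, -189.7, 65.2]
ee_rot: [180.0, 0.0, 105.8]
force: [-0.0, 0.9, -1.3]
gripper_width: 56.6
```

Call:
servo_tool(motion=[0, 0, -1, 0, 0, 0, 40, 0, 0, -1, 0, 0, 0, 40, 0, 0, -1, 0, 0, 0, 40, 0, 0, -1, 0, 0, 0, 40, 0, 0, -1, 0, 0, 0, 40, 0, 0, 0, 0, 0, 0, 40, 0, 0, 0, 0, 0, 0, 40])

```text
time_s: 18.83
ee_pos: [518.3, -189.6, 59.8]
ee_rot: [-180.0, -0.0, 105.8]
force: [-0.9, 0.4, -2.0]
gripper_width: 55.9
```

Call:
servo_tool(motion=[0, 0, -0.5, 0, 0, 0, 40, 0, 0, -0.5, 0, 0, 0, 40, 0, 0, 0, 0, 0, 0, 40])

```text
time_s: 19.08
ee_pos: [518.4, -189.6, 58.9]
ee_rot: [180.0, -0.0, 105.8]
force: [0.7, 0.0, -1.9]
gripper_width: 56.2
```

Call:
servo_tool(motion=[0, 0, -0.5, 0, 0, 0, 40, 0, 0, -0.5, 0, 0, 0, 40, 0, 0, 0, 0, 0, 0, 40])

```text
time_s: 19.33
ee_pos: [518.5, -189.7, 58.8]
ee_rot: [180.0, 0.0, 105.8]
force: [-1.3, 0.9, 4.8]
gripper_width: 56.6
```

Contact at the expected height: TCP z of 58.8 mm and +4.8 N. Release slowly, then retreat straight up.

Call:
servo_tool(motion=[0, 0, 0, 0, 0, 0, 66, 0, 0, 0, 0, 0, 0, 72, 0, 0, 0, 0, 0, 0, 80, 0, 0, 0, 0, 0, 0, 90, 0, 0, 0, 0, 0, 0, 100, 0, 0, 0, 0, 0, 0, 100, 0, 0, 0, 0, 0, 0, 100])

```text
time_s: 19.92
ee_pos: [518.3, -189.6, 57.8]
ee_rot: [-180.0, -0.0, 105.8]
force: [-0.8, 0.0, -0.1]
gripper_width: 90.8
```

Call:
servo_tool(motion=[0, 0, 5, 0, 0, 0, 100, 0, 0, 10, 0, 0, 0, 100, 0, 0, 18, 0, 0, 0, 100, 0, 0, 20, 0, 0, 0, 100, 0, 0, 20, 0, 0, 0, 100, 0, 0, 20, 0, 0, 0, 100, 0, 0, 20, 0, 0, 0, 100, 0, 0, 20, 0, 0, 0, 100, 0, 0, 0, 0, 0, 0, 100, 0, 0, 0, 0, 0, 0, 100])

```text
time_s: 20.75
ee_pos: [518.9, -189.8, 192.5]
ee_rot: [179.8, 0.1, 105.8]
force: [0.8, 0.6, -1.9]
gripper_width: 91.0
```

Run:
```python
from h import *
s=sensors.state();print(s['ee_pos'],s['force'],s['gripper_width'])
r=snap('wrist','w8');E=wE(r,s['ee_pos'],s['ee_rot']);P=cloud(r,E)
m=(P[...,2]>60)&(P[...,2]<90)&(np.hypot(P[...,0]-518,P[...,1]+189)<60);m[258:]=0
print(m.sum(),np.median(P[m],0),P[m].min(0),P[m].max(0),P[m][:,2].std())
snap('scene','s8');cv2.imwrite('pics/s8c.png',cv2.resize(cv2.imread('pics/s8.png')[100:250,120:320],None,fx=4,fy=4))
```

```text
[ 518.91276367 -189.84895735  192.51285594] [ 0.77053799  0.5804458  -1.85260053] 91.01880393123525
2920 [ 513.32591323 -191.37275168   72.38405989] [ 486.16230386 -219.75670573   60.17878482] [ 543.3565296  -162.16762574   75.27207908] 1.677873316443707
```

View pics/w8.png

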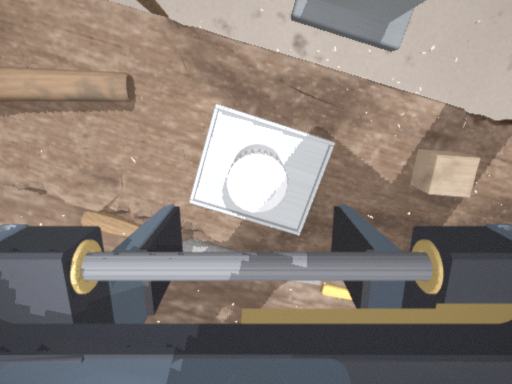

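View pics/s8c.png

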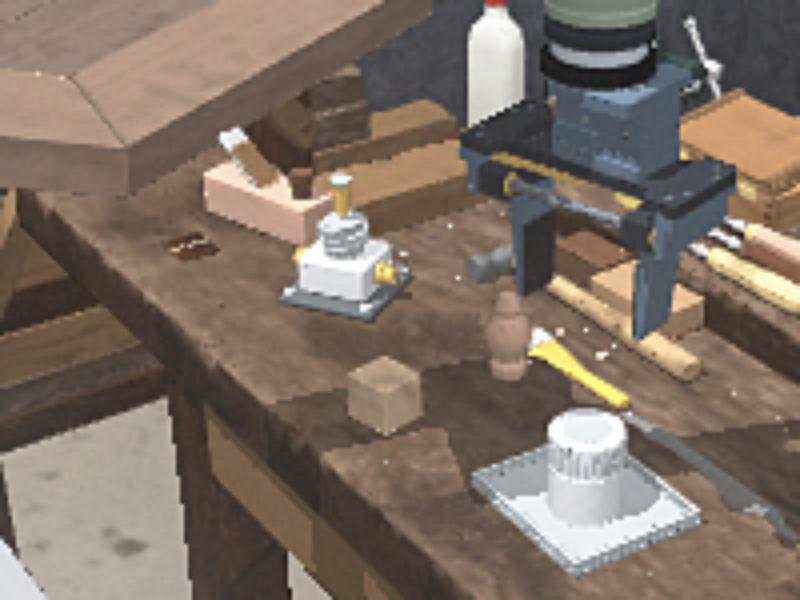

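Run:
```python
from h import *
print(sensors.state()['force']);print(env.job_done())
```

```text
[-0.33411997 -0.0113461  -0.01916064]
the job is handed in; nothing more can be done
None
```

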